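# Set a plinth board to the far flip stop and cam it tight

### The job

Get the plinth board ready for sawing: flip the stop that is farther from the saw slot fully down across the fence (leave the nearer stop up), then tip the board up onto its long thin edge and slide it along the fence until its end butts against that stop. Last, swing the cam lever round until the cam grips the board tightly against the fence; leave the other things on the bench where they are.

Things in the scene. Friction and masses are not known exactly. Their poses are not given: they have to be found in the camera images.
- station: Fixed mitre station: plywood bed, top 45 mm above the bench; aluminium fence along its far side, 24 mm thick, 60 mm high above the bed, from y = -0.300 to 0.290. Origin at bench level under the fence's working face: +x through the fence away from the robot (face = plane x 0, stock at x < 0), +y along the fence to the stops, z up
- saw_slot (a point): Square saw slot at the foot of the fence face, on the bed (station y = 0.020). The bed here is the saw block, reaching 140 mm out in front of the face for station y -0.030 to 0.170
- infeed_wing (a point): Front top edge of the infeed wing, half-way along it: the bed there (station y -0.300 to -0.030) is a narrow wing reaching only 48 mm out from the fence face; this point is 45 mm above the bench, free space in front of it. A like wing carries on beyond the saw block (y 0.170 to 0.290)
- board: Pine plinth board 60 x 230 x 18 mm, about 150 g. Origin at its centre; own x across the width, y along the length, z through the thickness. Starts flat on the infeed wing, 6 to 10 mm off the fence, about in line with it, its near long edge overhanging the wing by about 20 to 30 mm. On edge against the fence its centre is 30 mm above the bed, 9 mm from the face
- far_pivot (a point): Hinge pin of the far flip stop (the one to use): 10 mm in front of the fence face, 80 mm above the bed, 125 above the bench; axes as the station's. The flag turns about the line through it along the fence, between two cheeks that reach 15 mm out from the face (flag: 19), all above the fence's top; overall 44 mm along the fence
- far_flag (a joint): Far flag, aluminium bar 10 mm along the fence (+-5 about the pin), 18 mm across, reaching 62 mm from the pin. 0 = hanging fully down before the fence (end stop), pi/2 = level towards the robot, pi = up; starts 2.95 to 3.3, end stop 3.4. Light friction pivot: stays near upright, falls from level, may hang up to 0.5 short of down and then needs a push home (under 1 N)
- near_pivot (a point): Hinge pin of the near flip stop, the same pattern, 80 to 150 mm nearer the saw slot; it is up and stays up (the board passes below it)
- near_flag (a joint): Angle of the near stop's flag, same meaning as far_flag; starts up at 2.95 to 3.3 and stays up
- cam_handle (a point): Middle of the cam's lever, 80 mm from the pin, 68 mm above the bench. Lever 20 mm wide, 18 high, end 105 mm from the pin; at turn 0 it points 130 deg anticlockwise from the station's +x, tight about straight to the robot. The cam touches the board at turn 0.9, is tight at about 1.0 (stiff from there), dragging the board to the stops. 1 to 2 N at the lever turns it free; 5 to 10 N tightens it
- pencil: flat carpenter's pencil, 145 x 12 x 8 mm, on the saw block; leave it
- square: try square lying on the bench, wooden stock 120 mm, steel blade 150 mm; leave it
- chisel: bench chisel, 250 mm, lying behind the fence; leave it
- offcut: pine offcut, 70 x 55 x 18 mm, on the bench in front of the infeed wing; leave it
- glue: white glue bottle, 64 mm across, 170 mm tall, behind the fence; leave it
- jar: low glass jar with a steel lid, 68 mm across, 75 mm tall, behind the fence; leave it
- mallet: wooden mallet, head 115 x 72 x 85 mm, lying at the right; leave it
- saw: back saw, about 400 mm, lying at the left; leave it
- cam: Eccentric cam clamp on the saw block: wooden disc (radius 24, 10 off-centre, 22 mm thick) with lever. Origin on its upright pin at the disc's underside: 47.5 mm before the fence face, station y 0.075, 57 mm above the bench. Its yaw less the station's is its turn: 0 to 0.25 at the start (open, 27 mm clear of the face), grows anticlockwise from above, end stop 1.9. Stiff; stays where left
There are look-alikes about, which are no part of the job. What is meant by the board is not black, and is the larger of those in its own colour.

How it is judged:
By the outcome, as a careful person would: the job done as asked, in the order asked, and still so for the second after the job is handed in, with the robot touching nothing.
It also fails if it takes over 72 s, if anything falls off the work surface, if the arm or the gripper's body presses on something with over 40 N, if the wrist force passes 120 N, or if a joint passes its speed limit or range.

### The arm

A 6-joint arm with a two-finger parallel gripper is mounted at the origin on the work surface. World frame = base frame: x ahead of the robot, y to its left, z up, the work surface at z = 0. Lengths are in m, angles in degrees, forces in N, time in s.
With the tool pointing down it reaches from about 0.3 to 1 m from the base axis. Payload 5.1 kg.
Tool frame: the origin (TCP) lies midway between the tips of the shut fingers; the grasp point (between the pads) lies 19 mm behind it; z points along the fingers, y is the direction in which the jaws open and shut (so a half turn about z gives the same grasp; the last joint's range is limited). The gripper opens to 95 mm and grips with 3 to 60 N. Pads are 20 mm wide; open, the fingers measure 119 mm over their backs; the gripper's body (75 mm by 180 mm) begins 59 mm behind the grasp point.
Start: joints at [70.439, 7.093, 94.555, -0, 78.352, -4.733], TCP at [0.166, 0.628, 0.215] pointing down, gripper open.
Joint ranges: [-149.61, 149.61], [-58.7, 133.49], [1.44, 155.28], [-77.14, 257.14], [18.33, 153.61], [-166.67, 166.67]. Speed limits (degrees/s): [147.25, 147.25, 180, 180, 180, 180].

### API

Orientations are given as a 3x3 rotation matrix whose columns are the frame's x, y, z axes.
In Python, from rig import env gives the robot as it stands. The module is installed in compiled form; this text tells all that it offers.
- The arm moves only by the tool move_arm, never from a script. Its argument "series" is a list of rows, each a list of 5 numbers: the shift along the world's x, y, z in mm, then the turn about the world's z in degrees, then the closure, from 0 (fully open) to 1 (shut). In form: [[x, y, z, roll, jaw], ...]. A call has exactly 10 rows; each row is the pose to reach, as a shift and turn from the pose commanded when the call began; what a row does not reach only later rows make up. A row lasts 1/10 s, in which the tool goes at most 50 mm and 8.59 degrees, less where a joint would pass 70% of its speed; a pose out of reach is approached as far as the arm can. A call with a gripper value outside its range is refused whole. The fingers move at their own pace and stop on an object; "newtons" is the grip in N (left out, the last holds). Time passes only in rows, so rows that repeat a pose let the fingers close, or fill a call up. It gives the time, the measured TCP pose, the force and the opening at its end, in the units of the state.
- env.read_state(): the state, without advancing time (a new reading comes with each control period).
- env.grab_frame(name): name is "scene" or "top" or "wrist"; returns (picture, depth): 480x640x3 uint8, blue, green, red; 480x640 float32, m along the optical axis (not along the pixel's ray), 0 where there is no reading.
- env.calibration(name): a dict with "intrinsics" (3x3 intrinsics, pixels), "R" (3x3) and "t" (3): a world point X has camera coordinates R X + t; the wrist camera has in their place "tool_from_camera" (4x4, takes a point from camera to tool coordinates, whose origin is the TCP and whose axes are the flange's). Camera axes: x right, y down, z forward; pixel columns grow to the right and rows downward; lengths in m; the calibration is good to about 2 mm. A picture is of the moment at which its call begins: read the wrist's pose just before it. calibration takes no time and is no camera call.
- env.hand_in(): hands the job in, once; it reports no verdict.
The state is a dict: "time_s": time; "qpos": joint angles; "qd": joint speeds; "tau": joint torques, N m; "eef_pos": TCP position; "tcp_rot": TCP orientation; "wrist_force": force on the tool from outside, world axes, zero at the start; "torque": the same for the moment, N m; "gripper_width": finger opening in m.
Only numpy, scipy, OpenCV 4.12 (cv2) and the standard library are available. Lean on these libraries where they do the work, as an engineer would, in place of code of your own. Each camera call takes 0.05 s, during which the arm holds its last target.

## Working session

There is one attempt and no reset: what is moved stays moved. The work goes in short steps, Python scripts to look and compute and a tool call to move; the robot and the scene stay as the last step left them, time stands still between calls to the robot, and variables do not carry over. Pictures are saved under pics/ and viewed, and the job is handed in when it is done.

Besides the shell and the picture viewer there is one more tool, called after "Emit:" as a command line: name --pt "numbers of a row" for each row, then --argument value for the rest. move_arm: Moves the arm, as the interface text tells. Its arguments: {"type":"object","properties":{"series":{"type":"array","items":{"type":"array","items":{"type":"number"}}},"newtons":{"type":"number"}},"required":["series"]}

```bash
mkdir -p pics; cat > h.py <<'E'
import numpy as np, cv2
from rig import env
def cam(n):
    c=env.calibration(n); K=np.array(c["intrinsics"])
    if n=="wrist":
        s=env.read_state(); T=np.array(c["tool_from_camera"]); W=np.eye(4); W[:3,:3]=np.array(s["tcp_rot"]); W[:3,3]=s["eef_pos"]
        M=W@T; R=M[:3,:3].T; t=-R@M[:3,3]
    else: R=np.array(c["R"]); t=np.array(c["t"])
    return K,R,t
def grab(n,fn=None):
    C=cam(n); p,d=env.grab_frame(n)
    if fn: cv2.imwrite("pics/"+fn+".png",p); np.savez("pics/"+fn+".npz",p=p,d=d,K=C[0],R=C[1],t=C[2])
    return p,d,C
def load(fn):
    z=np.load("pics/"+fn+".npz"); return z["p"],z["d"],(z["K"],z["R"],z["t"])
def ray(C,u,v):
    K,R,t=C; d=R.T@np.linalg.solve(K,[u,v,1.]); return -R.T@t,d
def onz(C,u,v,z):
    o,d=ray(C,u,v); return o+d*(z-o[2])/d[2]
def dep(C,d,u,v):
    o,r=ray(C,u,v); return o+r*d[int(v),int(u)]
def proj(C,X):
    K,R,t=C; q=K@(R@np.array(X)+t); return q[:2]/q[2]
def cloud(C,d):
    K,R,t=C; v,u=np.mgrid[:480,:640]; q=np.stack([(u-K[0,2])/K[0,0]*d,(v-K[1,2])/K[1,1]*d,d],-1)
    X=(q-t)@R; X[d==0]=np.nan; return X
def crop(p,x0,y0,x1,y1,f,fn): cv2.imwrite("pics/"+fn+".png",cv2.resize(p[y0:y1,x0:x1],None,fx=f,fy=f,interpolation=cv2.INTER_CUBIC))
def tri(C1,p1,C2,p2):
    o1,d1=ray(C1,*p1);o2,d2=ray(C2,*p2);d1/=np.linalg.norm(d1);d2/=np.linalg.norm(d2)
    A=np.stack([d1,-d2],1);s=np.linalg.lstsq(A,o2-o1,rcond=None)[0];a=o1+s[0]*d1;b=o2+s[1]*d2
    return (a+b)/2,np.linalg.norm(a-b)
E
python3 - <<'E'
from h import *
for n in("scene","top","wrist"):
    p,d,C=grab(n,n+"0"); print(n,-C[1].T@C[2],C[1][2], (d>0).mean())
s=env.read_state();print(s)
E
```

```text
scene [0.93867681 0.55626354 1.14507802] [-0.33827683 -0.46747729 -0.81672135] 0.995888671875
top [ 0.27487679 -0.0407016   1.55508305] [ 0.13937296 -0.01664347 -0.99010008] 0.995869140625
wrist [0.09666855 0.6478501  0.38394653] [ 0.24676084 -0.06705128 -0.96675396] 0.9957682291666666
{'time_s': 0.15, 'qpos': array([ 7.04388880e+01,  7.12340757e+00,  9.46149758e+01,  2.90472813e-04,
        7.83513727e+01, -4.73167878e+00]), 'qd': array([-0.08677871,  0.01306681, -0.3033608 ,  0.02786629, -0.10875088,
        0.00829952]), 'tau': array([ 1.17779409e-04, -4.18190110e+01, -3.60472298e+01,  7.75555638e-02,
        4.67731326e-02, -1.26773011e-04]), 'eef_pos': array([0.16621439, 0.62788283, 0.21369811]), 'tcp_rot': array([[-9.66691739e-01,  2.55942967e-01, -5.29174987e-04],
       [ 2.55943479e-01,  9.66690623e-01, -1.47446380e-03],
       [ 1.34169857e-04, -1.56079086e-03, -9.99998773e-01]]), 'wrist_force': array([ 0.89984357,  0.44925599, -0.3614074 ]), 'torque': array([ 0.0222349 , -0.00573729,  0.00427202]), 'gripper_width': 0.09530030331037354}
```

View pics/scene0.png

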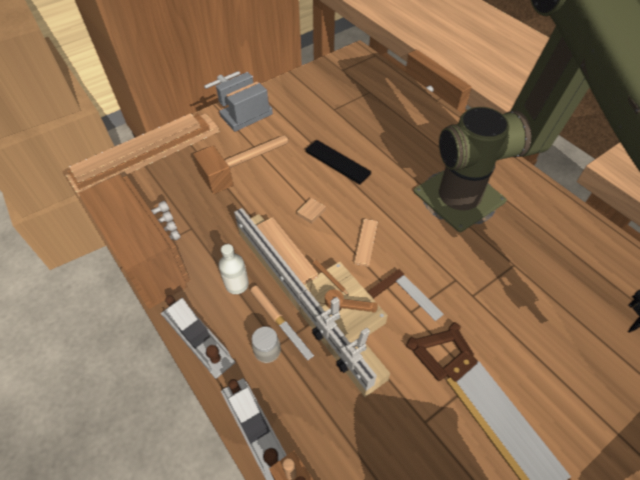

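View pics/top0.png

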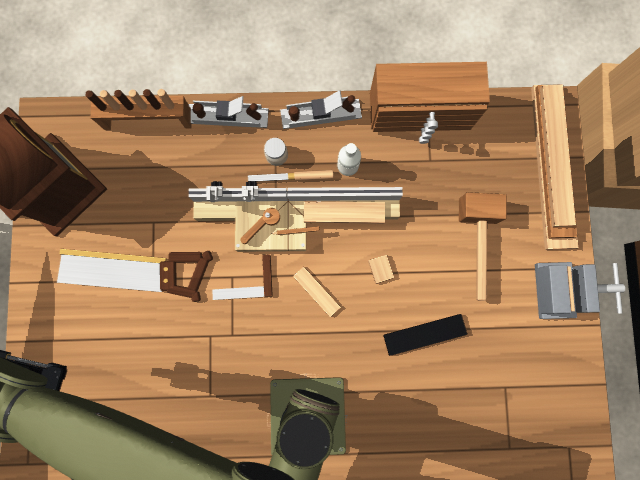

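View pics/wrist0.png

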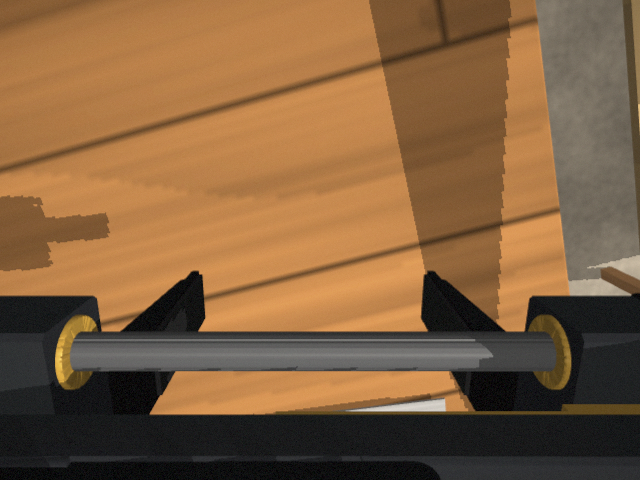

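The scene picture shows the fence running diagonally from (238,212) to (375,385), with the flip stops at about (330,315) and (360,345). In the top picture the fence runs from (190,192) to (402,192), with stops at (215,190) and (250,190). The saw block is at (270,228), the cam lever at (258,230), and a board on the infeed wing at (345,212). Board look-alikes in the top picture:
- The pine board on the wing at (345,212).
- A short pine piece at (317,290).
- The offcut at (381,268).
- A black board at (425,335).

I'll confirm the board in an enlarged crop.

```bash
python3 - <<'E'
from h import *
p,d,C=load("top0"); crop(p,180,170,420,350,3.3,"topc")
p2,d2,C2=load("scene0"); crop(p2,225,190,425,400,2.8,"scenec")
X=cloud(C,d)
for n,u,v in [("board",345,212),("short",317,290),("offc",381,268),("black",425,335),("block",245,240),("fence",320,191)]:
    print(n,X[v,u].round(4))
E
```

```text
board [ 0.5645 -0.1206  0.0653]
short [ 0.3497 -0.0357  0.0093]
offc [ 0.4073 -0.2213  0.0178]
black [ 0.2139 -0.3383  0.0151]
block [0.49   0.1599 0.0794]
fence [ 0.6176 -0.0514  0.1049]
```

View pics/topc.png

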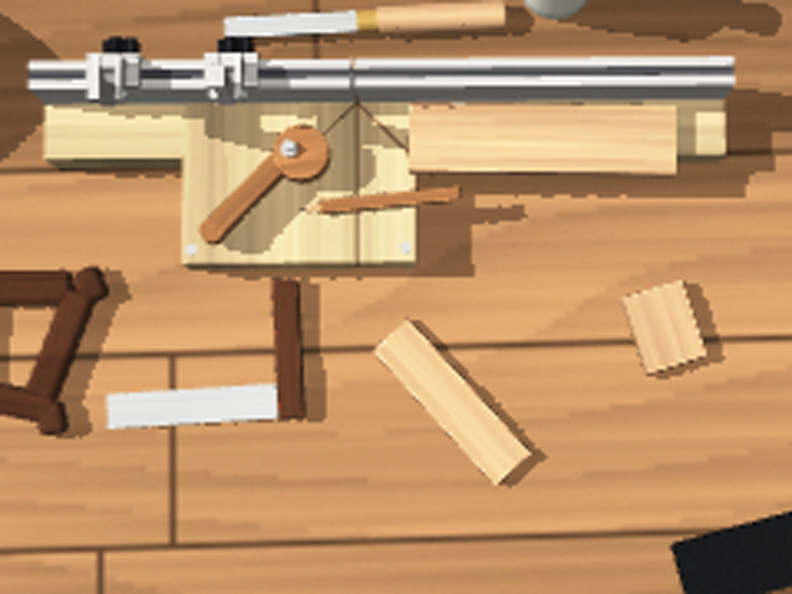

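View pics/scenec.png

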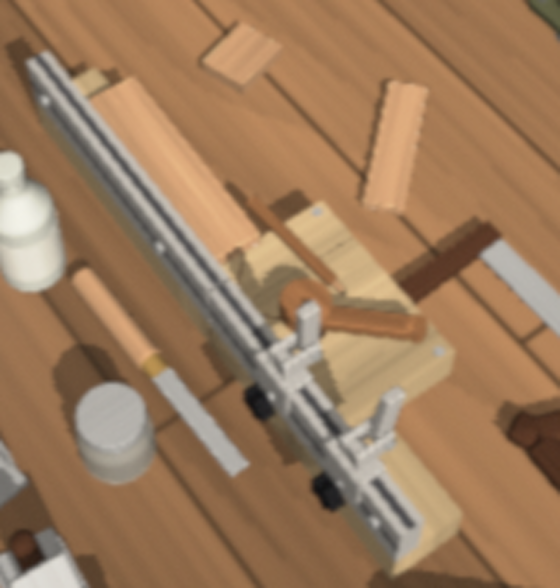

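The enlarged crops show the pine board (410–675, 105–172 in the top crop) lying on the infeed wing. It is the largest pine piece: the short pine piece and the offcut are both smaller, and the black board is excluded. The far stop is the one at crop (113,75), since the saw slot is at about (357,100). Next I'll measure the geometry.

```bash
cat > m1.py <<'E'
from h import *
for n in("top0","scene0"):
    p,d,C=load(n); X=cloud(C,d)
    roi=(X[...,0]>.45)&(X[...,0]<.7)&(X[...,1]>-.42)&(X[...,1]<.42)
    F=X[roi&(X[...,2]>.098)&(X[...,2]<.112)&(X[...,0]>.57)]
    ax=cv2.fitLine(F[:,:2].astype(np.float32),cv2.DIST_HUBER,0,.01,.01).ravel()
    dr=ax[:2]*np.sign(ax[1]); yaw=np.degrees(np.arctan2(-dr[0],dr[1])); nrm=np.array([dr[1],-dr[0]])
    a=F[:,:2]@dr; b=F[:,:2]@nrm
    print(n,"fence n",len(F),"yaw",yaw.round(2),"along",np.percentile(a,[.2,99.8]).round(4),"across",np.percentile(b,[1,5,50,95,99]).round(4),"z",np.median(F[:,2]).round(4))
    H=X[roi&(X[...,2]>.125)]
    for q in np.unique((H[:,1]/.03).round()): 
        s=H[(H[:,1]/.03).round()==q]; 
        if len(s)>3: print("  high y~",(q*.03).round(3),len(s),s.min(0).round(3),s.max(0).round(3),np.median(s,0).round(3))
    B=X[roi&(X[...,2]>.056)&(X[...,2]<.070)&(X[...,1]<.03)]
    r=cv2.minAreaRect((B[:,:2]*1000).astype(np.float32)); print("  board",r,np.median(B[:,2]).round(4))
    W=X[roi&(X[...,2]>.038)&(X[...,2]<.052)]
    print("  bed z",np.median(W[:,2]).round(4),"x",np.percentile(W[:,0],[1,99]).round(3),"y",np.percentile(W[:,1],[.5,99.5]).round(3))
E
python3 m1.py
```

```text
top0 fence n 1713 yaw -1.12 along [-0.2661  0.3214] across [0.6043 0.6053 0.6168 0.6293 0.6966] z 0.1054
  high y~ 0.12 39 [0.591 0.128 0.125] [0.628 0.135 0.145] [0.608 0.132 0.137]
  high y~ 0.15 97 [0.588 0.135 0.128] [0.63  0.155 0.194] [0.599 0.141 0.155]
  high y~ 0.24 142 [0.583 0.225 0.125] [0.632 0.251 0.193] [0.602 0.236 0.138]
  board ((610.682861328125, -120.84098815917969), (175.10043334960938, 312.1409606933594), 4.9129557609558105) 0.063
  bed z 0.0453 x [0.468 0.61 ] y [-0.275  0.309]
scene0 fence n 1960 yaw -1.24 along [-0.2622  0.325 ] across [0.6059 0.6075 0.62   0.6317 0.6924] z 0.1042
  high y~ 0.12 17 [0.607 0.131 0.129] [0.63  0.135 0.14 ] [0.62  0.134 0.135]
  high y~ 0.15 239 [0.59  0.136 0.125] [0.631 0.158 0.19 ] [0.607 0.147 0.14 ]
  high y~ 0.24 276 [0.585 0.226 0.125] [0.634 0.254 0.188] [0.606 0.244 0.138]
  high y~ 0.27 6 [0.597 0.255 0.125] [0.606 0.257 0.13 ] [0.602 0.255 0.128]
  board ((614.1898193359375, -120.64923095703125), (170.9214630126953, 311.6539001464844), 3.801668643951416) 0.0621
  bed z 0.0444 x [0.469 0.635] y [-0.271  0.312]
```

```bash
cat >> h.py <<'E'
YAW=np.radians(-1.18); O=np.array([.6061,.0220,0.]); Rs=np.array([[np.cos(YAW),-np.sin(YAW),0],[np.sin(YAW),np.cos(YAW),0],[0,0,1]])
def toS(X): return (np.asarray(X)-O)@Rs
def toW(X): return np.asarray(X)@Rs.T+O
E
cat > m2.py <<'E'
from h import *
for n in("top0","scene0"):
    p,d,C=load(n); X=toS(cloud(C,d)); x,y,z=X[...,0],X[...,1],X[...,2]
    print(n)
    hsv=cv2.cvtColor(p,cv2.COLOR_BGR2HSV)
    m=(x>-.1)&(x<-.001)&(y<0.0)&(y>-.33)&(z>.055)&(z<.07)
    m=cv2.morphologyEx(m.astype(np.uint8),cv2.MORPH_OPEN,np.ones((5,5))).astype(bool)
    r=cv2.minAreaRect((X[m][:,:2]*1000).astype(np.float32)); print(" board",r,"z",np.median(z[m]).round(4))
    for nm,y0,y1 in(("near",.08,.15),("far",.18,.26)):
        m=(x>-.05)&(x<.05)&(y>y0)&(y<y1)&(z>.108); P=X[m]
        print(" ",nm,"all",P.min(0).round(4),P.max(0).round(4)); Q=P[P[:,2]>.15]; print("   flag",len(Q),Q.min(0).round(4),Q.max(0).round(4),np.median(Q,0).round(4)); Q=P[P[:,2]>.18]; print("   tip",len(Q),np.median(Q,0).round(4))
    m=(x>-.25)&(x<-.02)&(y>.03)&(y<.25)&(z>.066)&(z<.085);m=cv2.morphologyEx(m.astype(np.uint8),cv2.MORPH_OPEN,np.ones((3,3))).astype(bool);P=X[m]
    print(" cam",P.min(0).round(4),P.max(0).round(4)); L=P[P[:,0]<-.085]; l=cv2.fitLine(L[:,:2].astype(np.float32),2,0,.01,.01).ravel(); print(" lever",l.round(4),np.degrees(np.arctan2(l[1],l[0])), np.median(L,0).round(4))
    # things behind
    m=(x>.03)&(x<.2)&(y>-.35)&(y<.3)&(z>.01)&(z<.2)
    k,lab,st,ce=cv2.connectedComponentsWithStats(m.astype(np.uint8))
    for i in range(1,k):
        if st[i,4]>40: P=X[lab==i]; print(" behind",P.min(0).round(3),P.max(0).round(3))
    m=(x>-.16)&(x<-.03)&(y>-.1)&(y<.08)&(z>.049)&(z<.056); P=X[m]; print(" pencil",P.min(0).round(3),P.max(0).round(3))
E
python3 m2.py
```

```text
top0
 board ((-36.44554901123047, -140.99285888671875), (227.52053833007812, 61.375553131103516), 88.20343017578125) z 0.063
  near all [-0.0201  0.0807  0.108 ] [0.0266 0.1498 0.1943]
   flag 49 [-0.0201  0.1149  0.1546] [-0.0022  0.1256  0.1943] [-0.013   0.1187  0.1819]
   tip 32 [-0.0096  0.1193  0.1856]
  far all [-0.0276  0.185   0.108 ] [0.0275 0.2596 0.1926]
   flag 44 [-0.0276  0.2126  0.1503] [-0.0091  0.2212  0.1926] [-0.0191  0.2154  0.1843]
   tip 28 [-0.0191  0.2176  0.1863]
 cam [-0.1271  0.0418  0.0664] [-0.0283  0.1474  0.085 ]
 lever [ 0.6727 -0.7399 -0.1053  0.1258] -47.72578 [-0.1047  0.1277  0.0773]
 behind [0.113 0.022 0.01 ] [0.192 0.092 0.085]
 behind [ 0.081 -0.186  0.01 ] [ 0.143 -0.124  0.177]
 behind [ 0.033 -0.112  0.01 ] [0.098 0.138 0.096]
 behind [0.034 0.203 0.069] [0.048 0.234 0.096]
 pencil [-0.142 -0.098  0.049] [-0.032  0.078  0.056]
scene0
 board ((-38.14430236816406, -139.29409790039062), (232.12217712402344, 54.89179611206055), 89.91767883300781) z 0.062
  near all [-0.0187  0.0879  0.108 ] [0.0287 0.1445 0.1903]
   flag 98 [-0.0181  0.1157  0.1502] [0.0011 0.127  0.1903] [-0.0065  0.1248  0.1761]
   tip 46 [-0.0075  0.1226  0.1855]
  far all [-0.0257  0.1872  0.108 ] [0.0287 0.258  0.1876]
   flag 101 [-0.0257  0.2136  0.1501] [-0.0027  0.2249  0.1876] [-0.0121  0.2218  0.1765]
   tip 43 [-0.0165  0.2193  0.1848]
 cam [-0.1261  0.0422  0.066 ] [-0.0252  0.1503  0.0834]
 lever [ 0.6506 -0.7595 -0.1035  0.13  ] -49.41605 [-0.1024  0.1312  0.0759]
 behind [ 0.087 -0.18   0.01 ] [ 0.149 -0.12   0.174]
 behind [ 0.066 -0.111  0.01 ] [0.101 0.142 0.029]
 behind [0.117 0.028 0.01 ] [0.184 0.093 0.079]
 behind [0.03  0.107 0.061] [0.049 0.138 0.093]
 behind [0.031 0.205 0.063] [0.049 0.236 0.094]
 pencil [-0.13  -0.067  0.049] [-0.031  0.08   0.056]
```

Emit:
move_arm --pt "469 -388 5 -76 1" --pt "469 -388 5 -76 1" --pt "469 -388 5 -76 1" --pt "469 -388 5 -76 1" --pt "469 -388 5 -76 1" --pt "469 -388 5 -76 1" --pt "469 -388 5 -76 1" --pt "469 -388 5 -76 1" --pt "469 -388 5 -76 1" --pt "469 -388 5 -76 1" --newtons 30

```text
time_s: 1.15
eef_pos: [0.5528, 0.308, 0.2185]
tcp_rot: [[0.017, 1.0, -0.0], [1.0, -0.017, -0.0], [-0.0, -0.0, -1.0]]
wrist_force: [1.0, 1.1, 0.2]
gripper_width: 0.0208
```

Emit:
move_arm --pt "42 -34 -2 0 1" --pt "84 -69 -3 0 1" --pt "84 -69 -3 0 1" --pt "84 -69 -20 0 1" --pt "84 -69 -40 0 1" --pt "84 -69 -53 0 1" --pt "84 -69 -53 0 1" --pt "70 -69 -53 0 1" --pt "64 -69 -53 0 1" --pt "64 -69 -53 0 1"

```text
time_s: 2.15
eef_pos: [0.615, 0.2415, 0.1666]
tcp_rot: [[0.013, 1.0, 0.001], [1.0, -0.013, 0.0], [0.0, 0.001, -1.0]]
wrist_force: [0.1, 0.1, -0.4]
gripper_width: 0.0004
```

Emit:
move_arm --pt "-8 0 1 0 1" --pt "-17 0 2 0 1" --pt "-28 0 -3 0 1" --pt "-37 0 -11 0 1" --pt "-44 0 -21 0 1" --pt "-48 0 -33 0 1" --pt "-48 0 -42 0 1" --pt "-48 0 -48 0 1" --pt "-48 0 -48 0 1" --pt "-75 0 -45 0 1"

```text
time_s: 3.15
eef_pos: [0.5425, 0.2404, 0.1206]
tcp_rot: [[0.016, 1.0, 0.001], [1.0, -0.016, 0.0], [0.0, 0.001, -1.0]]
wrist_force: [-0.2, 0.7, 0.9]
gripper_width: 0.0006
```

```bash
python3 - <<'E'
from h import *
p,d,C=grab("scene","s1"); crop(p,225,230,425,400,3,"s1c")
E
```

```text
(no output)
```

View pics/s1c.png

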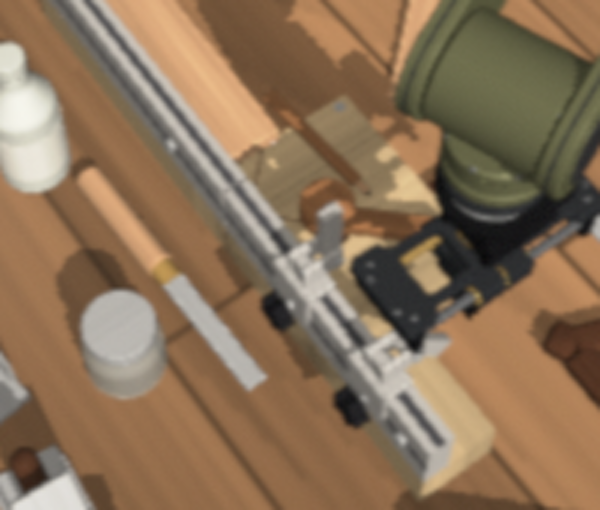

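The crop shows the far flag brought over towards the robot, its end visible at (430,345) beside the gripper. It isn't home yet, so I'll push it from the front, low down.

Emit:
move_arm --pt "-30 0 0 0 1" --pt "-30 0 -25 0 1" --pt "-30 0 -48 0 1" --pt "-10 0 -48 0 1" --pt "10 0 -48 0 1" --pt "20 0 -48 0 1" --pt "27 0 -48 0 1" --pt "33 0 -48 0 1" --pt "38 0 -48 0 1" --pt "39 0 -48 0 1"

```text
time_s: 4.2
eef_pos: [0.5779, 0.2406, 0.0721]
tcp_rot: [[0.014, 1.0, -0.005], [1.0, -0.014, -0.0], [-0.001, -0.005, -1.0]]
wrist_force: [-7.3, -0.8, 1.3]
gripper_width: 0.0003
```

Emit:
move_arm --pt "-30 0 0 0 1" --pt "-70 0 30 0 1" --pt "-70 0 80 0 1" --pt "-65 -20 128 8 0.6" --pt "-64 -70 128 16 0.4" --pt "-64 -120 128 24 0.37" --pt "-64 -170 128 32 0.37" --pt "-64 -220 128 40 0.37" --pt "-64 -270 128 48 0.37" --pt "-64 -320 128 56 0.37"

```text
time_s: 5.2
eef_pos: [0.5156, -0.0536, 0.2011]
tcp_rot: [[-0.805, 0.593, 0.001], [0.593, 0.805, -0.0], [-0.001, 0.0, -1.0]]
wrist_force: [0.6, 0.0, -0.6]
gripper_width: 0.0513
```

```bash
python3 - <<'E'
from h import *
p,d,C=grab("top","t2"); crop(p,180,150,380,270,4,"t2c")
p,d,C=grab("scene","s2"); crop(p,225,230,425,400,4,"s2c")
X=toS(cloud(C,d)); x,y,z=X[...,0],X[...,1],X[...,2]
m=(x>-.09)&(x<.0)&(abs(y-.2185)<.012)&(z>.055)&(z<.13); P=X[m];
for zz in(.06,.07,.08,.09,.1,.11,.12):
    q=P[abs(P[:,2]-zz)<.005]; print(zz,len(q),q[:,0].min().round(4) if len(q) else "",np.median(q[:,0]).round(4) if len(q) else "")
E
```

```text
0.06 1 -0.0165 -0.0165
0.07 3 -0.018 -0.0177
0.08 5 -0.0201 -0.014
0.09 3 -0.0159 -0.0128
0.1 0  
0.11 2 -0.0062 -0.0039
0.12 6 -0.0023 -0.0019
```

View pics/t2c.png

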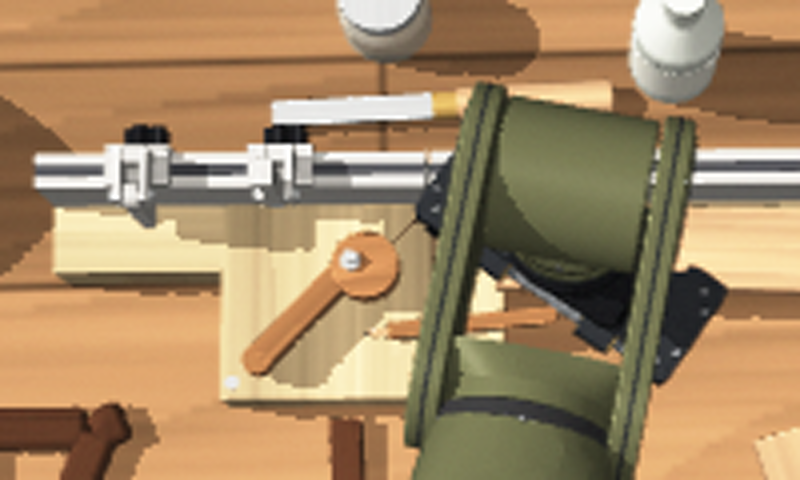

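View pics/s2c.png

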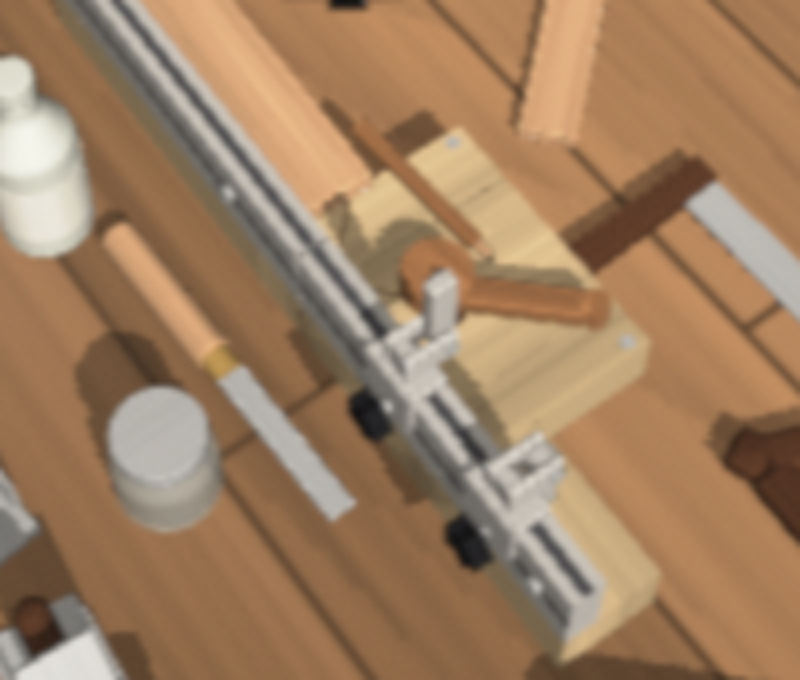

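The far flag is down in front of the fence at scene crop (530,490), with depth showing its front face vertical at station x ≈ −0.018. The near flag is still up at (440,300). Now the pencil extent and the current pose.

```bash
python3 - <<'E'
from h import *
s=env.read_state(); print(s["eef_pos"].round(4),s["tcp_rot"].round(3)[:,1], toS(s["eef_pos"]).round(4),s["qpos"].round(1))
p,d,C=load("top0")
for u,v in((310,208),(462,191)): print("pencil top",toS(onz(C,180+u/3.3,170+v/3.3,.052)).round(3))
p,d,C=load("s2")
for u,v in((490,252),(327,103)): print("pencil scene",toS(onz(C,225+u/4,230+v/4,.052)).round(3))
print(toW([-.090,-.145,.037]).round(4))
E
```

```text
[ 0.5157 -0.0561  0.2011] [ 0.601  0.799 -0.001] [-0.0888 -0.08    0.2011] [-1.21e+01 -9.30e+00  1.12e+02 -1.00e-01  7.72e+01 -6.51e+01]
pencil top [-0.096  0.058  0.052]
pencil top [-0.082 -0.073  0.052]
pencil scene [-0.093  0.064  0.052]
pencil scene [-0.073 -0.092  0.052]
[ 0.5131 -0.1211  0.037 ]
```

Emit:
move_arm --pt "-3 -40 0 8.5 0.37" --pt "-3 -70 0 17 0.37" --pt "-3 -70 0 25.5 0.37" --pt "-3 -70 -10 34 0.37" --pt "-3 -70 -50 35.8 0.37" --pt "-3 -70 -95 35.8 0.37" --pt "-3 -70 -135 35.8 0.37" --pt "-3 -70 -164 35.8 0.37" --pt "-3 -70 -164 35.8 0.37" --pt "-3 -70 -164 35.8 0.37"

```text
time_s: 6.3
eef_pos: [0.5131, -0.1213, 0.0371]
tcp_rot: [[-1.0, 0.016, -0.0], [0.016, 1.0, 0.0], [0.0, 0.0, -1.0]]
wrist_force: [0.9, 0.0, 0.6]
gripper_width: 0.0601
```

Emit:
move_arm --pt "4 -5 0 0 0.37" --pt "8 -5 0 0 0.37" --pt "11 -5 0 0 0.37" --pt "14 -5 0 0 0.37" --pt "16 -5 0 0 0.37" --pt "18 -5 0 0 0.37" --pt "20 -5 0 0 0.37" --pt "21 -5 0 0 0.37" --pt "22 -5 0 0 0.37" --pt "22 -5 0 0 0.37"

```text
time_s: 7.3
eef_pos: [0.5305, -0.1268, 0.0364]
tcp_rot: [[-1.0, 0.016, -0.012], [0.016, 1.0, 0.001], [0.012, 0.001, -1.0]]
wrist_force: [-18.2, 0.6, 13.9]
gripper_width: 0.06
```

Emit:
move_arm --pt "-1 0 3 0 0.37" --pt "-1.5 0 7 0 0.37" --pt "-2.5 0 12 0 0.37" --pt "-3 0 17 0 0.37" --pt "-3 0 22 0 0.37" --pt "-2.5 0 27 0 0.37" --pt "-1 0 31 0 0.37" --pt "0 0 34 0 0.37" --pt "1 0 36 0 0.37" --pt "1 0 36 0 0.37"

```text
time_s: 8.3
eef_pos: [0.5313, -0.1267, 0.0708]
tcp_rot: [[-1.0, 0.016, -0.012], [0.016, 1.0, 0.001], [0.012, 0.001, -1.0]]
wrist_force: [-12.1, -1.7, 2.4]
gripper_width: 0.0595
```

```bash
python3 - <<'E'
from h import *
p,d,C=grab("scene","s3"); crop(p,205,180,405,330,4,"s3c")
p,d,C=grab("top","t3"); crop(p,250,150,450,300,4,"t3c")
E
```

```text
(no output)
```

View pics/s3c.png

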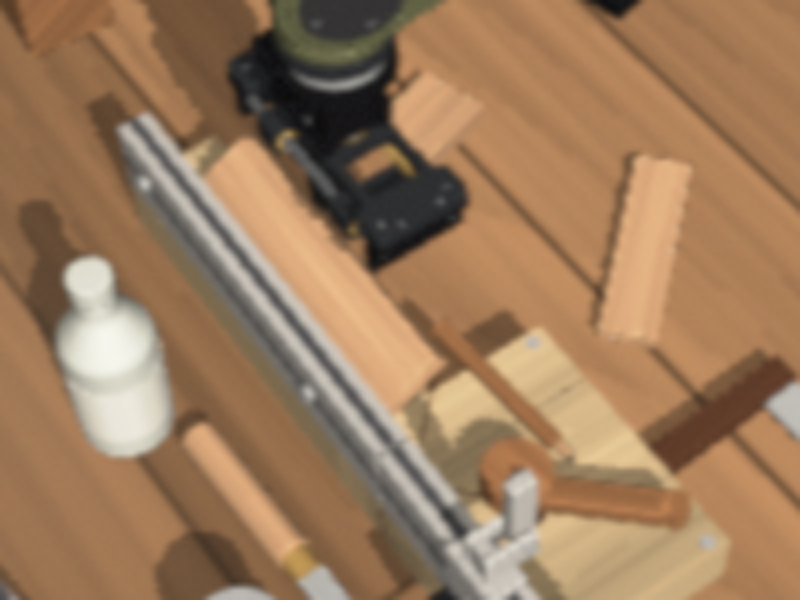

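View pics/t3c.png

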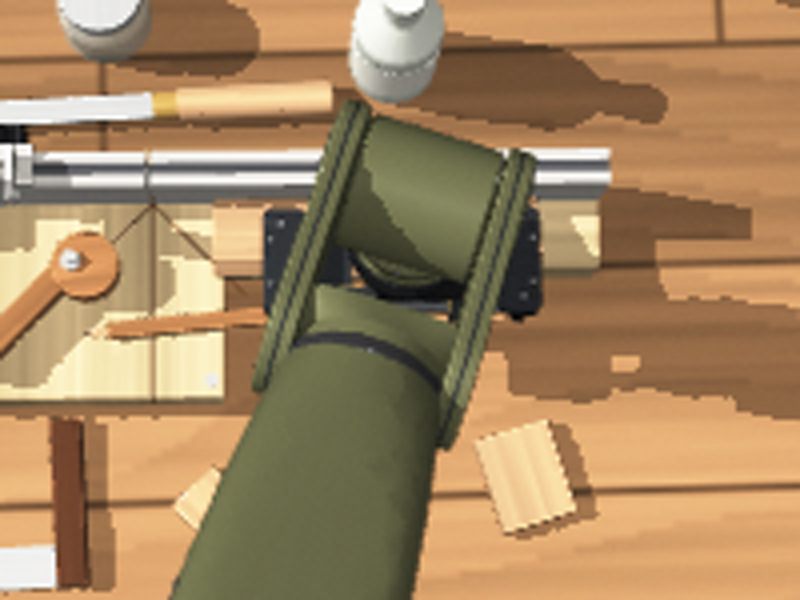

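```bash
cat > tilt.py <<'E'
from h import *
import sys
p,d,C=load(sys.argv[1]); X=toS(cloud(C,d)); x,y,z=X[...,0],X[...,1],X[...,2]
y0,y1=map(float,sys.argv[2:4])
m=(x>-.085)&(x<-.002)&(y>y0)&(y<y1)&(z>.05)&(z<.15);P=X[m]
for a in np.arange(-.08,0,.008):
    q=P[abs(P[:,0]-a)<.004]
    if len(q): print(a.round(3),len(q),np.median(q[:,2]).round(4),np.percentile(q[:,2],95).round(4))
E
python3 tilt.py s3 -.09 -.03
```

```text
-0.08 32 0.0531 0.0985
-0.072 6 0.0548 0.1258
-0.064 2 0.1497 0.1498
-0.056 21 0.0864 0.1499
-0.048 63 0.0926 0.096
-0.04 71 0.088 0.0958
-0.032 74 0.0835 0.0882
-0.024 73 0.0777 0.0826
-0.016 76 0.0728 0.0774
-0.008 14 0.0699 0.0714
```

Depth on the board's top face puts its slope at about 32°, so the friction lift is working. Continuing the arc.

Emit:
move_arm --pt "3 0 7 0 0.37" --pt "5.5 0 11 0 0.37" --pt "8.5 0 14.5 0 0.37" --pt "12 0 17.5 0 0.37" --pt "16 0 20 0 0.37" --pt "20 0 22 0 0.37" --pt "25 0 23 0 0.37" --pt "30 0 24 0 0.37" --pt "35 0 24 0 0.37" --pt "39 0 24 0 0.37"

```text
time_s: 9.4
eef_pos: [0.5729, -0.1269, 0.0966]
tcp_rot: [[-1.0, 0.016, -0.008], [0.016, 1.0, 0.0], [0.008, 0.0, -1.0]]
wrist_force: [-16.9, -0.2, 12.9]
gripper_width: 0.0598
```

```bash
python3 - <<'E'
from h import *
s=env.read_state(); print(s["wrist_force"].round(1),s["eef_pos"].round(4),toS(s["eef_pos"]).round(4))
p,d,C=grab("scene","s4"); crop(p,205,180,405,330,4,"s4c")
E
python3 tilt.py s4 -.09 -.03
```

```text
[-16.9  -0.2  12.9] [ 0.5729 -0.1269  0.0966] [-0.0302 -0.1496  0.0966]
-0.08 27 0.0529 0.0565
-0.072 1 0.0528 0.0528
-0.016 37 0.1041 0.106
-0.008 58 0.1043 0.1071
```

View pics/s4c.png

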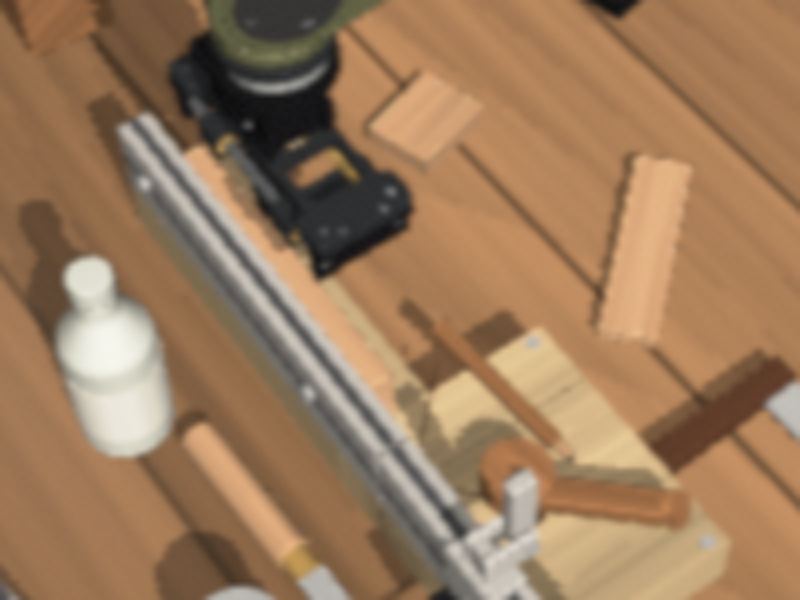

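The board now stands on edge against the fence, its top face at z ≈ 0.1045 as expected. I'll back off and go round behind its rear end.

Emit:
move_arm --pt "-4 0 0 0 0.37" --pt "-12 0 0 0 0.37" --pt "-30 0 10 0 0.37" --pt "-50 0 40 0 0.6" --pt "-50 -40 40 0 1" --pt "-50 -85 40 0 1" --pt "-45 -130 40 0 1" --pt "-20 -134 35 0 1" --pt "7 -134 20 0 1" --pt "7 -134 0 0 1"

```text
time_s: 10.45
eef_pos: [0.5849, -0.2622, 0.0978]
tcp_rot: [[-1.0, 0.016, 0.005], [0.016, 1.0, -0.002], [-0.005, -0.002, -1.0]]
wrist_force: [-0.3, -0.2, 0.1]
gripper_width: 0.0091
```

```bash
python3 - <<'E'
from h import *
s=env.read_state(); print(s["wrist_force"].round(1),s["eef_pos"].round(4),toS(s["eef_pos"]).round(4),s["gripper_width"])
p,d,C=grab("scene","s5"); crop(p,205,180,405,330,4,"s5c")
X=toS(cloud(C,d)); x,y,z=X[...,0],X[...,1],X[...,2]
m=(x>-.03)&(x<-.002)&(z>.098)&(z<.11)&(y<0.05)&(y>-.3); P=X[m]; 
for a in np.arange(-.27,0,.03):
    q=P[abs(P[:,1]-a)<.015]; 
    if len(q): print(a.round(2),len(q),q[:,0].min().round(4),q[:,1].min().round(4),q[:,1].max().round(4))
E
```

```text
[-0.3 -0.2  0.1] [ 0.5849 -0.2622  0.0978] [-0.0153 -0.2846  0.0978] 0.009145810160058072
-0.27 4 -0.0059 -0.2801 -0.2741
-0.24 39 -0.0159 -0.2533 -0.2267
-0.21 47 -0.0163 -0.225 -0.1954
-0.18 44 -0.0168 -0.194 -0.1654
-0.15 50 -0.017 -0.1644 -0.1353
-0.12 52 -0.0163 -0.1344 -0.1051
-0.09 56 -0.0173 -0.1049 -0.0752
-0.06 57 -0.0175 -0.0749 -0.0461
-0.03 44 -0.0175 -0.0441 -0.0231
```

View pics/s5c.png

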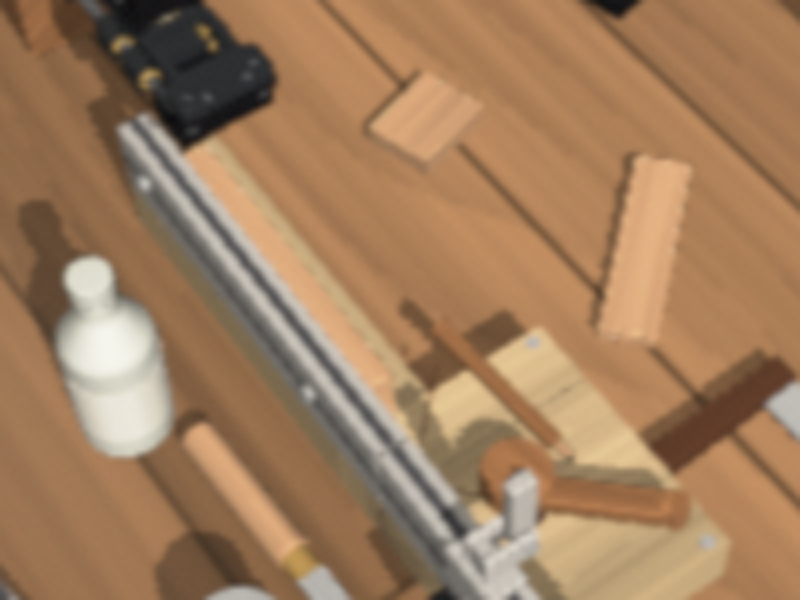

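Emit:
move_arm --pt "0 0 -20 0 1" --pt "0 0 -37 0 1" --pt "0.2 8 -37 0 1" --pt "0.4 18 -37 0 1" --pt "0.6 28 -37 0 1" --pt "0.9 43 -37 0 1" --pt "1.2 58 -37 0 1" --pt "1.5 73 -37 0 1" --pt "1.8 88 -37 0 1" --pt "2.1 103 -37 0 1"

```text
time_s: 11.5
eef_pos: [0.5845, -0.1565, 0.0602]
tcp_rot: [[-1.0, 0.016, 0.001], [0.016, 1.0, -0.0], [-0.001, -0.0, -1.0]]
wrist_force: [-0.0, -1.4, 0.4]
gripper_width: 0.0006
```

Emit:
move_arm --pt "0.3 15 0 0 1" --pt "0.6 30 0 0 1" --pt "0.9 45 0 0 1" --pt "1.2 60 0 0 1" --pt "1.5 75 0 0 1" --pt "1.8 90 0 0 1" --pt "2.1 104 0 0 1" --pt "2.3 114 0 0 1" --pt "2.5 122 0 0 1" --pt "2.6 128 0 0 1"

```text
time_s: 12.5
eef_pos: [0.5866, -0.0292, 0.0596]
tcp_rot: [[-1.0, 0.016, -0.0], [0.016, 1.0, 0.0], [0.0, 0.0, -1.0]]
wrist_force: [0.5, -1.8, 0.8]
gripper_width: 0.0002
```

```bash
cat > chk.py <<'E'
from h import *
import sys
s=env.read_state(); print(s["time_s"],s["wrist_force"].round(1),s["eef_pos"].round(4),toS(s["eef_pos"]).round(4))
p,d,C=grab("scene",sys.argv[1]); crop(p,235,210,435,360,4,sys.argv[1]+"c")
X=toS(cloud(C,d)); x,y,z=X[...,0],X[...,1],X[...,2]
m=(x>-.045)&(x<-.003)&(z>.098)&(z<.109)&(y<0.24)&(y>-.3); P=X[m]; 
for a in np.arange(-.27,.24,.03):
    q=P[abs(P[:,1]-a)<.015]; 
    if len(q): print(a.round(2),len(q),q[:,0].min().round(4),q[:,1].min().round(4),q[:,1].max().round(4))
E
python3 chk.py s6
```

```text
12.5 [ 0.5 -1.8  0.8] [ 0.5866 -0.0292  0.0596] [-0.0185 -0.0516  0.0596]
-0.03 6 -0.0247 -0.0404 -0.0318
0.0 5 -0.0149 0.013 0.0142
0.03 57 -0.0168 0.0158 0.0441
0.06 65 -0.0182 0.0457 0.0742
0.09 45 -0.0183 0.075 0.0957
0.12 14 -0.0161 0.1111 0.1334
0.15 74 -0.0187 0.135 0.1644
0.18 66 -0.0175 0.1654 0.1902
```

View pics/s6c.png

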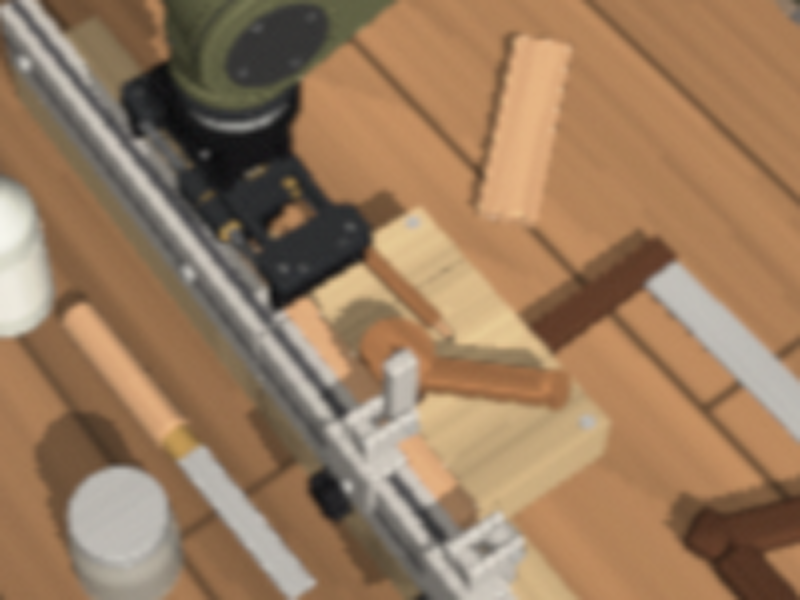

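The picture shows the board on edge under the near stop, its end just short of the far flag at (480,520), about 23 mm to go.

Emit:
move_arm --pt "0.5 4 0 0 1" --pt "1 8 0 0 1" --pt "1.5 12 0 0 1" --pt "2 16 0 0 1" --pt "2 19 0 0 1" --pt "2 21 0 0 1" --pt "2 22.5 0 0 1" --pt "2 24 0 0 1" --pt "2 25 0 0 1" --pt "2 25 0 0 1"

```text
time_s: 13.55
eef_pos: [0.5888, -0.005, 0.0598]
tcp_rot: [[-1.0, 0.016, 0.0], [0.016, 1.0, -0.0], [-0.0, -0.0, -1.0]]
wrist_force: [0.4, -1.1, -0.5]
gripper_width: 0.0003
```

```bash
python3 chk.py s7
```

```text
13.55 [ 0.4 -1.1 -0.5] [ 0.5888 -0.005   0.0598] [-0.0168 -0.0274  0.0598]
-0.03 2 -0.0249 -0.0184 -0.0161
0.0 6 -0.011 -0.0146 -0.0049
0.03 14 -0.0176 0.039 0.0449
0.06 64 -0.0171 0.0455 0.0745
0.09 44 -0.0173 0.0756 0.0963
0.12 16 -0.0174 0.1102 0.1347
0.15 72 -0.0182 0.1356 0.1647
0.18 71 -0.0182 0.1651 0.1944
0.21 6 -0.015 0.1953 0.2108
```

View pics/s7c.png

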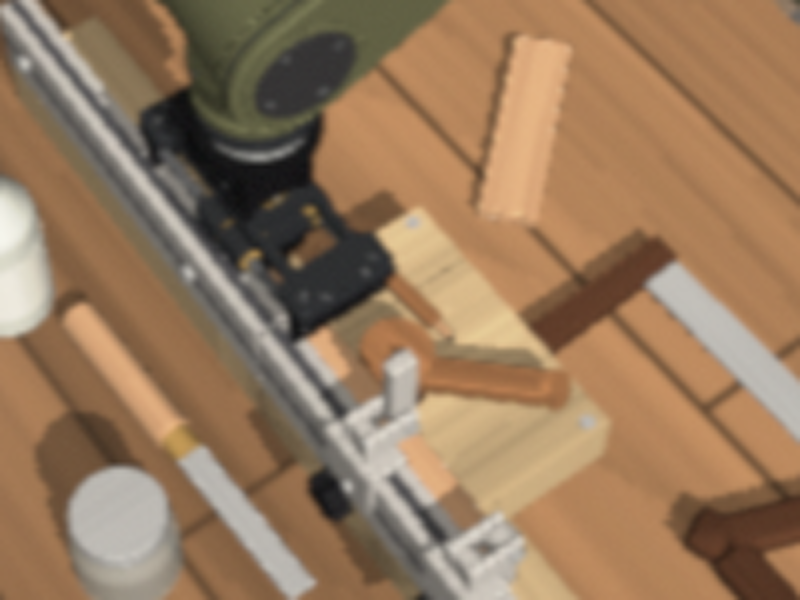

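The sliding force is still only about 1 N, so the board hasn't reached the stop. I'll creep until the force rises.

Emit:
move_arm --pt "0 0.5 0 0 1" --pt "0 1 0 0 1" --pt "0 1.5 0 0 1" --pt "0 2 0 0 1" --pt "0 2.5 0 0 1" --pt "0 3 0 0 1" --pt "0 3 0 0 1" --pt "0 3 0 0 1" --pt "0 3 0 0 1" --pt "0 3 0 0 1"

```text
time_s: 14.6
eef_pos: [0.5888, -0.0048, 0.06]
tcp_rot: [[-1.0, 0.016, 0.0], [0.016, 1.0, -0.005], [-0.0, -0.005, -1.0]]
wrist_force: [-0.6, -12.0, 0.1]
gripper_width: 0.0005
```

It is butted: a 12 N reaction with no further travel. Retreating and going round to the cam lever's left side.

Emit:
move_arm --pt "0 -4 0 0 1" --pt "0 -20 0 0 1" --pt "0 -22 45 0 1" --pt "-25 -22 70 0 1" --pt "-60 -15 70 0 1" --pt "-60 30 70 0 1" --pt "-59 80 70 0 1" --pt "-58 130 70 0 1" --pt "-57 175 70 0 1" --pt "-56 188 60 0 1"

```text
time_s: 15.6
eef_pos: [0.5337, 0.1897, 0.1215]
tcp_rot: [[-1.0, 0.012, 0.004], [0.012, 1.0, 0.002], [-0.004, 0.002, -1.0]]
wrist_force: [0.2, 0.1, 0.8]
gripper_width: 0.0003
```

```bash
python3 - <<'E'
from h import *
s=env.read_state(); print(s["time_s"],s["wrist_force"].round(1),s["eef_pos"].round(4),toS(s["eef_pos"]).round(4))
p,d,C=grab("scene","s8"); crop(p,235,210,435,360,4,"s8c")
E
```

```text
15.6 [0.2 0.1 0.8] [0.5337 0.1897 0.1215] [-0.0759  0.1661  0.1215]
```

View pics/s8c.png

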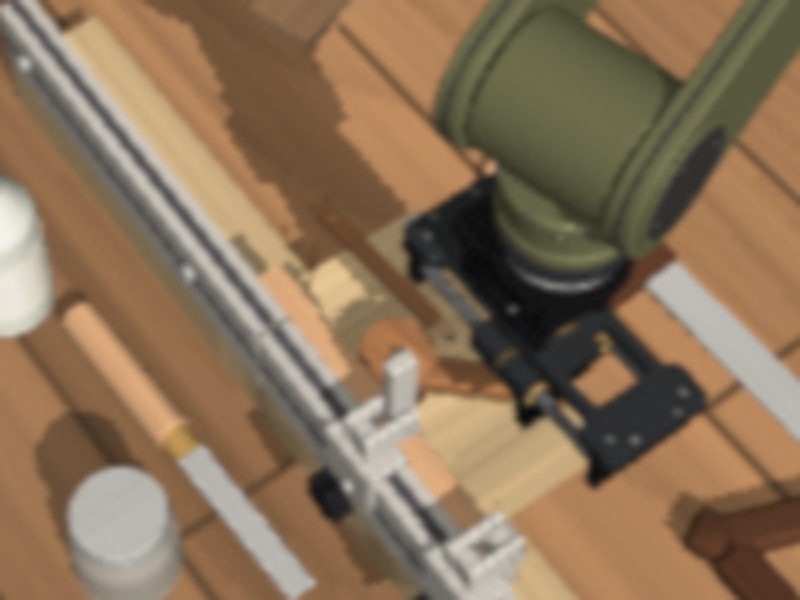

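Emit:
move_arm --pt "0 0 -30 0 1" --pt "0 0 -55 0 1" --pt "0 0 -62 0 1" --pt "-4 -5 -62 0 1" --pt "-9 -9 -62 0 1" --pt "-17 -14 -62 0 1" --pt "-25 -19.5 -62 0 1" --pt "-33 -25 -62 0 1" --pt "-41 -34 -62 0 1" --pt "-48 -44 -62 0 1"

```text
time_s: 16.65
eef_pos: [0.4841, 0.1416, 0.0581]
tcp_rot: [[-1.0, 0.016, 0.001], [0.016, 1.0, 0.0], [-0.001, 0.0, -1.0]]
wrist_force: [2.1, 1.8, 1.4]
gripper_width: 0.0006
```

```bash
cat > c9.py <<'E'
from h import *
import sys
s=env.read_state(); print(s["time_s"],s["wrist_force"].round(1),s["eef_pos"].round(4),toS(s["eef_pos"]).round(4))
p,d,C=grab("scene",sys.argv[1]); crop(p,235,210,435,360,4,sys.argv[1]+"c")
E
python3 c9.py s9
```

```text
16.65 [2.1 1.8 1.4] [0.4841 0.1416 0.0581] [-0.1245  0.117   0.0581]
```

View pics/s9c.png

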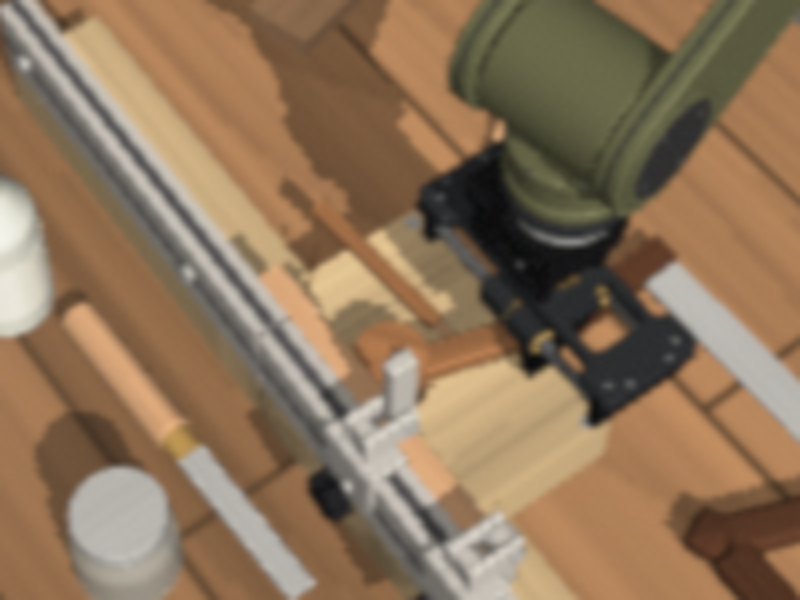

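The lever is turning and now points roughly 165°. Nothing else has been disturbed.

Emit:
move_arm --pt "-2 -4 0 0 1" --pt "-4 -8 0 0 1" --pt "-6 -13 0 0 1" --pt "-8 -18 0 0 1" --pt "-9 -21 0 0 1" --pt "-9.5 -24 0 0 1" --pt "-10 -26 0 0 1" --pt "-10.5 -28 0 0 1" --pt "-11 -30 0 0 1" --pt "-11 -30 0 0 1"

```text
time_s: 17.7
eef_pos: [0.4737, 0.1119, 0.0578]
tcp_rot: [[-1.0, 0.016, 0.0], [0.016, 1.0, 0.0], [-0.0, 0.0, -1.0]]
wrist_force: [0.7, 2.0, 0.7]
gripper_width: 0.0005
```

```bash
python3 c9.py s10
```

```text
17.7 [0.7 2.  0.7] [0.4737 0.1119 0.0578] [-0.1342  0.0872  0.0578]
```

Emit:
move_arm --pt "0 -1 0 0 1" --pt "0 -2 0 0 1" --pt "0 -3 0 0 1" --pt "0 -4 0 0 1" --pt "0 -5 0 0 1" --pt "0 -5.5 0 0 1" --pt "0 -6 0 0 1" --pt "0 -6.5 0 0 1" --pt "0 -7 0 0 1" --pt "0 -7 0 0 1"

```text
time_s: 18.75
eef_pos: [0.4733, 0.1077, 0.0578]
tcp_rot: [[-1.0, 0.017, -0.0], [0.017, 1.0, 0.006], [0.001, 0.006, -1.0]]
wrist_force: [-1.0, 12.6, 0.4]
gripper_width: 0.0007
```

```bash
python3 c9.py s11
```

```text
18.75 [-1.  12.6  0.4] [0.4733 0.1077 0.0578] [-0.1345  0.0829  0.0578]
```

View pics/s11c.png

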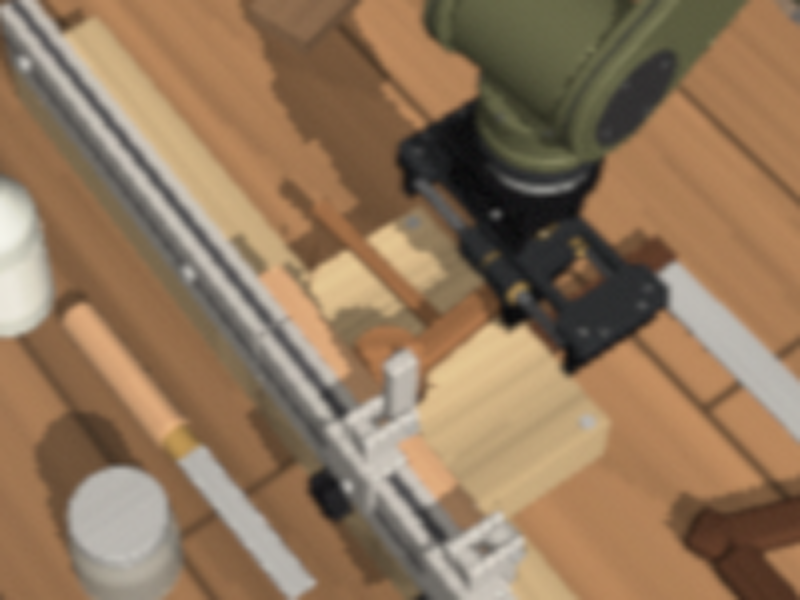

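The lever now resists with 12.6 N, above the 5–10 N tightening range, at a turn of about 1.05. I'll back off and check.

Emit:
move_arm --pt "0 8 0 0 1" --pt "-2 20 0 0 1" --pt "-10 30 30 0 1" --pt "-20 40 80 0 1" --pt "-50 80 130 0 1" --pt "-80 130 150 0 1" --pt "-100 180 150 0 1" --pt "-120 230 150 0 1" --pt "-140 280 150 0 1" --pt "-160 330 150 0 1"

```text
time_s: 19.8
eef_pos: [0.3292, 0.3952, 0.2077]
tcp_rot: [[-1.0, 0.016, 0.001], [0.016, 1.0, -0.0], [-0.001, -0.0, -1.0]]
wrist_force: [0.4, 0.4, -0.2]
gripper_width: 0.0005
```

```bash
python3 chk.py s12; python3 - <<'E'
from h import *
p2,d2,C2=load("s12")
p,d,C=grab("top","t12"); crop(p,180,170,420,350,3.3,"t12c")
for pp,dd,CC in((p,d,C),(p2,d2,C2)):
    X=toS(cloud(CC,dd)); x,y,z=X[...,0],X[...,1],X[...,2]
    m=(x>-.17)&(x<-.085)&(y>.02)&(y<.15)&(z>.066)&(z<.085); L=X[m]
    if len(L)>10:
        l=cv2.fitLine(L[:,:2].astype(np.float32),2,0,.01,.01).ravel(); c=L.mean(0); a=np.degrees(np.arctan2(l[1],l[0]))%180+180
        b=np.degrees(np.arctan2(c[1]-.075,c[0]+.0475))%360
        print("lever fit",a,"by pin",b,"turn",np.radians(np.array([a,b])-130).round(3))
    m=(x>-.05)&(x<0)&(abs(y-.2185)<.012)&(z>.055)&(z<.12)&(z>.11); print("far flag z>.055 x min",X[(x>-.09)&(x<0)&(abs(y-.2185)<.008)&(z>.055)&(z<.13)].min(0).round(4))
E
```

```text
19.8 [ 0.4  0.4 -0.2] [0.3292 0.3952 0.2077] [-0.2846  0.3674  0.2077]
-0.03 1 -0.0087 -0.0167 -0.0167
0.0 56 -0.0173 -0.0144 0.015
0.03 57 -0.0171 0.015 0.0444
0.06 62 -0.0177 0.0452 0.0739
0.09 47 -0.0166 0.0755 0.0956
0.12 15 -0.016 0.1124 0.1344
0.15 70 -0.0179 0.135 0.1648
0.18 73 -0.019 0.1654 0.1945
0.21 7 -0.0154 0.1955 0.2112
lever fit 187.10649 by pin 186.9471984683107 turn [0.997 0.994]
far flag z>.055 x min [-0.0217  0.2106  0.07  ]
lever fit 187.9124 by pin 184.97097504663031 turn [1.011 0.959]
far flag z>.055 x min [-0.0187  0.2108  0.0654]
```

View pics/s12c.png

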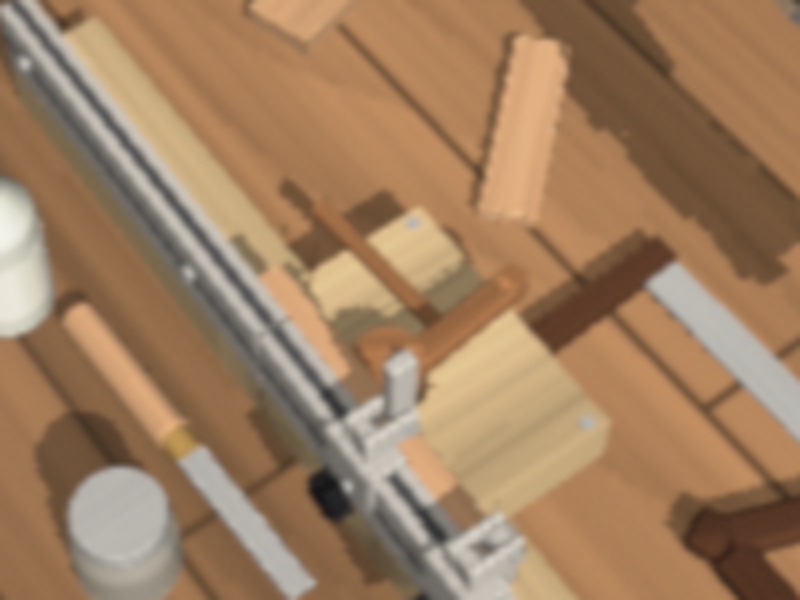

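View pics/t12c.png

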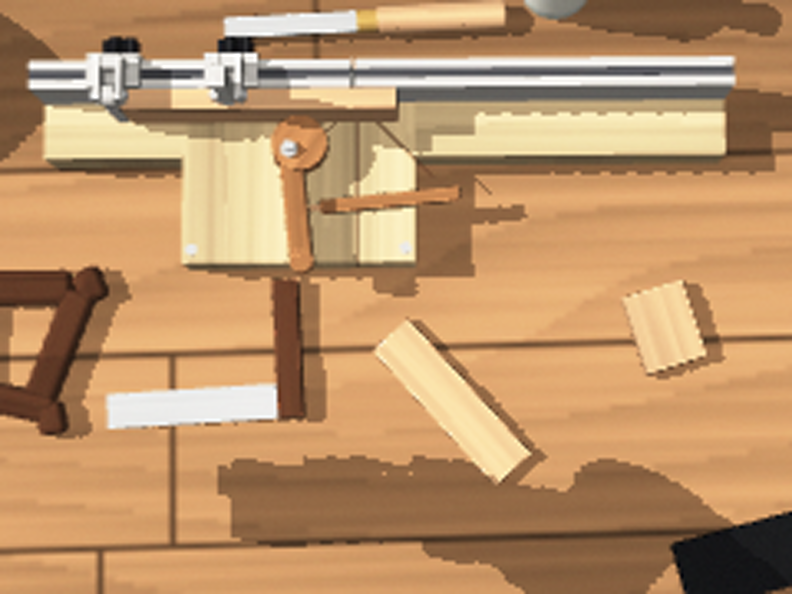

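The lever measures 0.96–1.01 turn after release, borderline for "about 1.0". There's plenty of time left, so I'll give it one firmer push.

```bash
python3 - <<'E'
from h import *
s=env.read_state(); print(s["time_s"],s["eef_pos"].round(4),s["tcp_rot"][:,1].round(3)); print(toW([-.132,.105,.058]).round(4))
E
```

```text
19.9 [0.3277 0.3975 0.2073] [0.009 1.    0.   ]
[0.4763 0.1297 0.058 ]
```

Emit:
move_arm --pt "24 -43 0 0 1" --pt "48 -86 0 0 1" --pt "72 -129 0 0 1" --pt "96 -172 0 0 1" --pt "120 -215 0 0 1" --pt "146 -266 0 0 1" --pt "146 -266 -40 0 1" --pt "146 -266 -85 0 1" --pt "146 -266 -125 0 1" --pt "146 -266 -149 0 1"

```text
time_s: 20.9
eef_pos: [0.4739, 0.1262, 0.0544]
tcp_rot: [[-1.0, 0.017, -0.006], [0.017, 1.0, -0.002], [0.006, -0.002, -1.0]]
wrist_force: [-0.4, -0.2, 0.7]
gripper_width: 0.0005
```

Emit:
move_arm --pt "0 -6 0 0 1" --pt "0 -12 0 0 1" --pt "0 -17 0 0 1" --pt "0 -20 0 0 1" --pt "0 -22 0 0 1" --pt "0 -24 0 0 1" --pt "0 -26 0 0 1" --pt "0 -27 0 0 1" --pt "0 -28 0 0 1" --pt "0 -28 0 0 1"

```text
time_s: 21.9
eef_pos: [0.4778, 0.1051, 0.0604]
tcp_rot: [[-1.0, 0.018, 0.004], [0.018, 1.0, 0.013], [-0.004, 0.013, -1.0]]
wrist_force: [0.3, 22.4, -1.7]
gripper_width: 0.0009
```

Emit:
move_arm --pt "0 8 0 0 1" --pt "-2 22 0 0 1" --pt "-10 32 30 0 1" --pt "-20 42 80 0 1" --pt "-50 80 130 0 1" --pt "-80 130 150 0 1" --pt "-100 180 150 0 1" --pt "-120 230 150 0 1" --pt "-140 270 150 0 1" --pt "-140 270 150 0 1"

```text
time_s: 22.9
eef_pos: [0.335, 0.3722, 0.2099]
tcp_rot: [[-1.0, 0.014, 0.002], [0.014, 1.0, 0.002], [-0.002, 0.002, -1.0]]
wrist_force: [1.1, 0.2, 0.4]
gripper_width: 0.0001
```

```bash
python3 chk.py s13; python3 - <<'E'
from h import *
p2,d2,C2=load("s13")
p,d,C=grab("top","t13"); crop(p,180,170,420,350,3.3,"t13c")
for pp,dd,CC in((p,d,C),(p2,d2,C2)):
    X=toS(cloud(CC,dd)); x,y,z=X[...,0],X[...,1],X[...,2]
    m=(x>-.17)&(x<-.085)&(y>.02)&(y<.15)&(z>.066)&(z<.085); L=X[m]
    l=cv2.fitLine(L[:,:2].astype(np.float32),2,0,.01,.01).ravel(); c=L.mean(0); a=np.degrees(np.arctan2(l[1],l[0]))%180+180
    b=np.degrees(np.arctan2(c[1]-.075,c[0]+.0475))%360
    print("turn",np.radians(np.array([a,b])-130).round(3))
E
```

```text
22.9 [1.1 0.2 0.4] [0.335  0.3722 0.2099] [-0.2782  0.3446  0.2099]
-0.03 3 -0.011 -0.0157 -0.0152
0.0 58 -0.0173 -0.0143 0.0144
0.03 57 -0.0167 0.0165 0.0439
0.06 61 -0.0169 0.0468 0.0736
0.09 44 -0.0168 0.0754 0.0968
0.12 16 -0.0169 0.1102 0.135
0.15 75 -0.0182 0.1352 0.1645
0.18 75 -0.0184 0.1655 0.1949
0.21 6 -0.0126 0.195 0.2115
turn [1.019 1.019]
turn [1.018 0.983]
```

View pics/t13c.png

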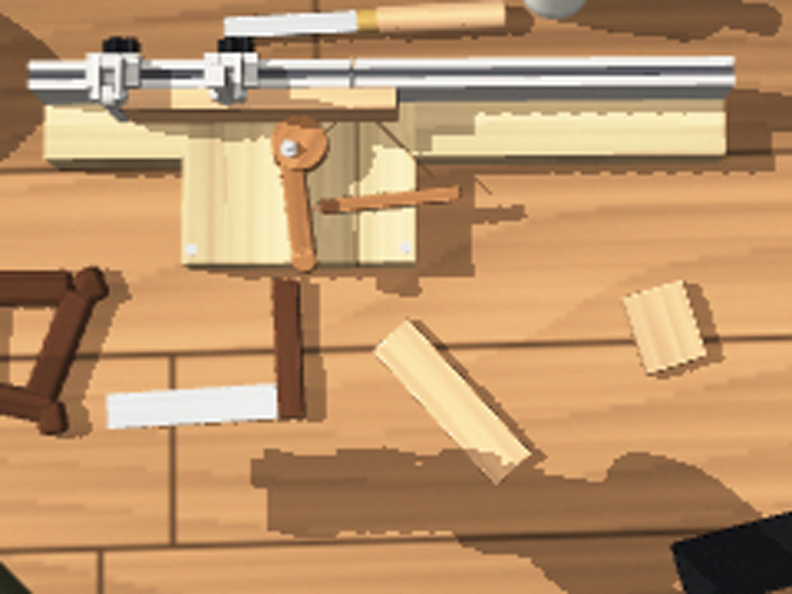

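View pics/s13c.png

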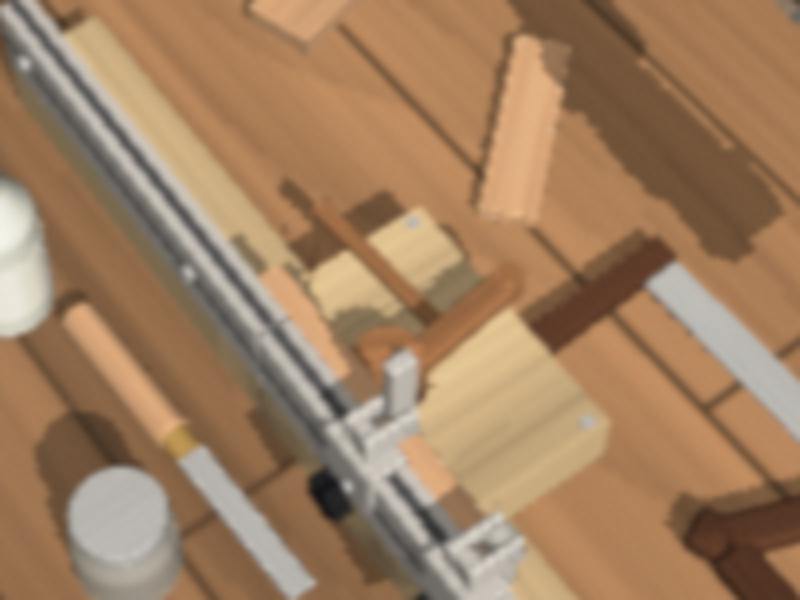

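The top crop shows the board on edge between the cam and the fence, with its end at the far flag (120,110). The lever points at the robot, at (303,265), and the pencil, square, offcut and chisel haven't moved. Handing in.

```bash
python3 -c "
from h import *
print(env.hand_in())"
```

```text
the job is handed in; nothing more can be done
None
```

The plinth board is ready for sawing, and I handed the job in at about 23 s of the 72 s allowed.

**What I did:**
- **Stop:** I flipped the far stop down and pushed it home.
- **Board:** I tipped it onto its long edge by lifting its near edge with finger friction. I then slid it along the fence until the stop held it at 12 N.
- **Cam:** I swung the lever round in two pushes. The first reached 12.6 N and measured 0.96–1.01 turn, which was borderline, so I pushed again to 22 N.

**Last checks:**
- **Far flag:** It measured vertical, with its front face about 18–19 mm out from the fence face; the last measurement of it was before the second cam push.
- **Near flag:** It is still up.
- **Board position:** It is on edge (top about 0.104 m) and flat against the fence. Its rear end is at station y of about −0.016, so the front end is at about 0.214, the stop face.
- **Cam turn:** Three of the four readings gave about 1.02. The fourth gave 0.98, which I put down to camera calibration error.
- **Other things on the bench:** The pencil, square, offcut and chisel look unmoved in the final top picture. I did not measure the rest individually.

No check failed.

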